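# Hook the coil bracket into the slotted upright

## Task

Take the blue bracket with the two claws, hook its claws into the slots of the white upright, and press it down until it is fully home, holding it until it is down. Then let go and leave it hanging there straight; the orange screw-on bracket and the aluminium canister must stay where they stand.

Things in the scene. Friction and masses are not known exactly. Their poses are not given: they have to be found in the camera images.
- claw_bracket: Blue bracket, 0.3 kg (sizes in mm), standing on its 110x70 ledge. Origin: underside, mid rear face of the 50 wide, 115 tall back plate; x out along the ledge, z up. Grip tab: 12 thick (y), x 25..65, free from z 40 to its top at z 150. Two dark claws 10 thick behind at y 0: necks z 25..37 and 85..97 reach back to x -18; their rear 8 mm hook 12 mm down, leaving a 10 mm gap to the plate.
- upright: Fixed white channel, 60 mm wide, 160 tall. Origin: counter height under mid face; x out of the slotted face (away from robot), z up. Face 5 thick; slots 24 wide, z 45..85 and 105..145, hollow 40 behind. With bracket axes along these, claws enter along -x at bracket origin z 40 (+-8) till the plate meets the face (0..4 short will do); lowered, it rests at z 20. No spring; leans a bit when let go.
- screw_bracket: Orange bracket, same form, size, origin and axes as the blue one, but with no claws (four dark screw holes in its back plate instead). Not to be used or moved.
- canister: Screw-top aluminium canister with knurled lid, 78 mm diameter, 108 mm tall, standing. Origin: centre of its underside. Not to be disturbed.
Mind the look-alikes: they are no part of the job. What is shaped like the upright but green is not meant.

How it is judged:
By the outcome, as a careful person would: the job done as asked, in the order asked, and still so for the second after the job is handed in, with the robot touching nothing.
It also fails if it takes over 48 s, if anything falls off the work surface, if the arm or the gripper's body presses on something with over 40 N, if the wrist force passes 120 N, or if a joint passes its speed limit or range.

## Robot

A 6-joint arm with a two-finger parallel gripper is mounted at the origin on the work surface. World frame = base frame: x ahead of the robot, y to its left, z up, the work surface at z = 0. Lengths are in m, angles in rad, forces in N, time in s.
With the tool pointing down it reaches from about 0.35 to 0.85 m from the base axis. Payload 8.1 kg.
Tool frame: the origin (TCP) lies midway between the tips of the shut fingers; the grasp point (between the pads) lies 19 mm behind it (robot.grip_point_offset is the distance from the TCP to the grasp point, in m); z points along the fingers, y is the line along which they close (so a half turn about z gives the same grasp; the last joint's range is limited). The gripper opens to 93 mm and grips with 3 to 60 N. Pads are 15 mm wide; open, the fingers measure 128 mm over their backs; the gripper's body (75 mm by 188 mm) begins 65 mm behind the grasp point.
Start: joints at [1.217, 0.13, 1.488, -0, 1.523, -0.085], TCP at [0.159, 0.578, 0.219] pointing down, gripper open.
Joint ranges: [-2.96, 2.96], [-0.89, 2.26], [0.02, 2.5], [-1.34, 4.48], [0, 2.73], [-2.66, 2.66]. Speed limits (rad/s): [2.39, 2.39, 2.79, 3.14, 3.14, 3.14].

## Interface

Orientations are given as a rotation vector (axis times angle).
In Python, from plant import robot, read_camera, job gives the robot as it stands.
- The arm moves only by the shell command python3 -m inch 'ROWS' [FORCE]. ROWS is JSON, one flat list of numbers, 5 for each row, row after row: the shift along the world's x, y, z in mm, then the turn about the world's z in degrees, then the opening in per cent of the stroke, from 0 (shut) to 100 (fully open). In form: [dx, dy, dz, yaw, hand, dx, dy, dz, yaw, hand, ...]. A call has 1 to 10 rows; each row is the pose to reach, as a shift and turn from the pose commanded when the call began; what a row does not reach only later rows make up. A row lasts 1/12 s, in which the tool goes at most 41.7 mm and 7.16 degrees, less where a joint would pass 70% of its speed; a pose out of reach is approached as far as the arm can. A call with a gripper value outside its range is refused whole. The fingers move at their own pace and stop on an object; FORCE is the grip in N (left out, the last holds). Time passes only in rows, so rows that repeat a pose let the fingers close. It gives the time, the measured TCP pose, the force, the opening and the grip force at its end, in the units of the state.
- robot.read_state(): the state, without advancing time (a new reading comes with each control period).
- read_camera(name): name is "scene" or "top" or "wrist"; returns a dict with "image" (420x560x3 uint8, blue, green, red), "K" (3x3 intrinsics, pixels), "extrinsics" (4x4, takes a point from world to camera coordinates); the wrist camera has in their place "mount" (4x4, takes a point from camera to tool coordinates, whose origin is the TCP and whose axes are the flange's). Camera axes: x right, y down, z forward; pixel columns grow to the right and rows downward; lengths in m; the calibration is good to about 2 mm. The wrist camera is an equidistant fisheye: a pixel r from the principal point sees the ray r / f radians off the axis. A picture is of the moment at which its call begins: read the wrist's pose just before it. There is no depth.
- job.close_job(): hands the job in; it is judged then, once.
The state is a dict: "t": time; "q": joint angles; "dq": joint speeds; "joint_torque": joint torques, N m; "tool_pos": TCP position; "orientation": TCP orientation; "force": force on the tool from outside, world axes, zero at the start; "wrist_torque": the same for the moment, N m; "opening": finger opening in m; "gripper_force": force on a finger pad.
Only numpy, scipy, OpenCV 4.12 (cv2) and the standard library are available. Lean on these libraries where they do the work, as an engineer would, in place of code of your own. Each camera call takes 0.05 s, during which the arm holds its last target. There are 200 camera calls.

## Working session

There is one attempt and no reset: what is moved stays moved. The work goes in short steps, Python scripts to look and compute and a shell command to move; the robot and the scene stay as the last step left them, time stands still between calls to the robot, and variables do not carry over. Pictures are saved under pics/ and viewed, at most 10 in all, crops included, and the job is handed in when it is done.

```bash
ls; mkdir -p pics; python3 - <<'E'
from plant import robot, read_camera
import cv2,numpy as np
s=robot.read_state();print(s['t'],s['tool_pos'],s['orientation'],s['opening'],robot.grip_point_offset)
ims=[]
for n in ("scene","top"):
    c=read_camera(n);cv2.imwrite(f"pics/{n}0.png",c["image"]);np.savez(f"{n}.npz",**c);print(n,c["K"].tolist(),np.round(c["extrinsics"],3).tolist())
E
```

```text
pics
0.0 [0.15913776 0.57791896 0.21758869] [-4.20918674e-01 -3.11288571e+00  2.81263155e-03] 0.09317575814190837 0.0188
scene [[529.0187100785449, 0.0, 274.7472927687417], [0.0, 529.0187100785449, 215.14418735682236], [0.0, 0.0, 1.0]] [[0.776, 0.63, -0.016, -0.456], [0.413, -0.528, -0.742, -0.211], [-0.476, 0.569, -0.671, 1.278], [0.0, 0.0, 0.0, 1.0]]
top [[509.6809531187986, 0.0, 283.53474808019195], [0.0, 509.6809531187986, 213.37108489825312], [0.0, 0.0, 1.0]] [[0.023, -1.0, 0.006, -0.008], [-0.991, -0.023, -0.129, 0.596], [0.129, -0.003, -0.992, 1.082], [0.0, 0.0, 0.0, 1.0]]
```

View pics/scene0.png

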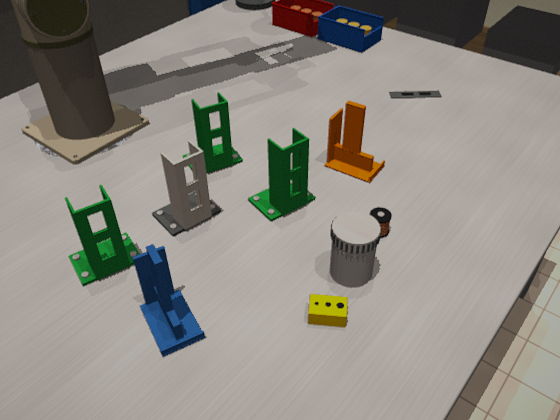

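View pics/top0.png

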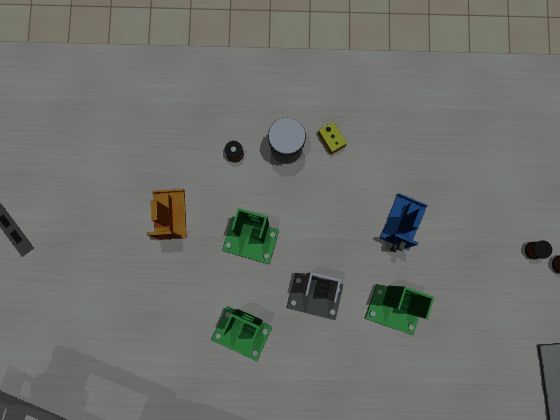

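The scene view shows the blue bracket at about (165,300), the white upright at (187,190), and three green upright decoys. In the top view the bracket is at (403,222), with its claws at (398,245). The upright is at (318,290), with its white face edge at about (325,276) looking towards +x. Next I'll enlarge both.

```bash
python3 - <<'E'
import cv2,numpy as np
t=np.load("top.npz")["image"];s=np.load("scene.npz")["image"]
f=lambda im,x,y,w,h,k:cv2.convertScaleAbs(cv2.resize(im[y:y+h,x:x+w],None,fx=k,fy=k,interpolation=cv2.INTER_CUBIC),alpha=1.5,beta=10)
a=np.hstack([f(t,370,185,66,74,6)[:300*2//2+144],f(t,280,262,66,74,6)])
b=np.hstack([f(s,130,235,80,120,5)[:,:],f(s,145,135,80,120,5)])
print(a.shape,b.shape)
cv2.imwrite("pics/c1.png",a);cv2.imwrite("pics/c2.png",b)
E
```

```text
(444, 792, 3) (600, 800, 3)
```

View pics/c1.png

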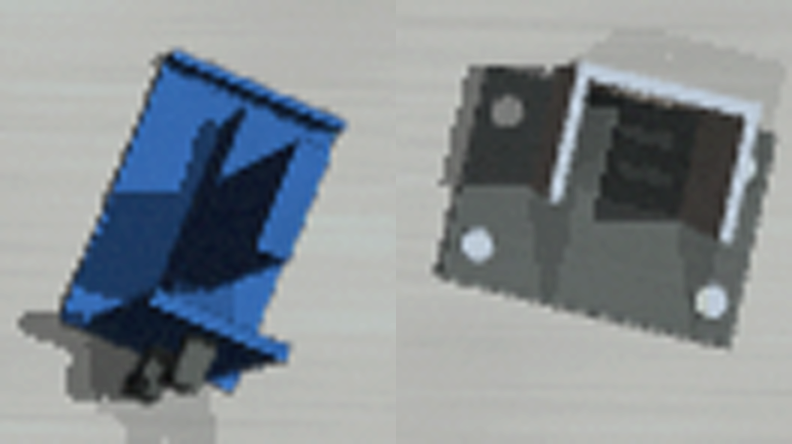

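View pics/c2.png

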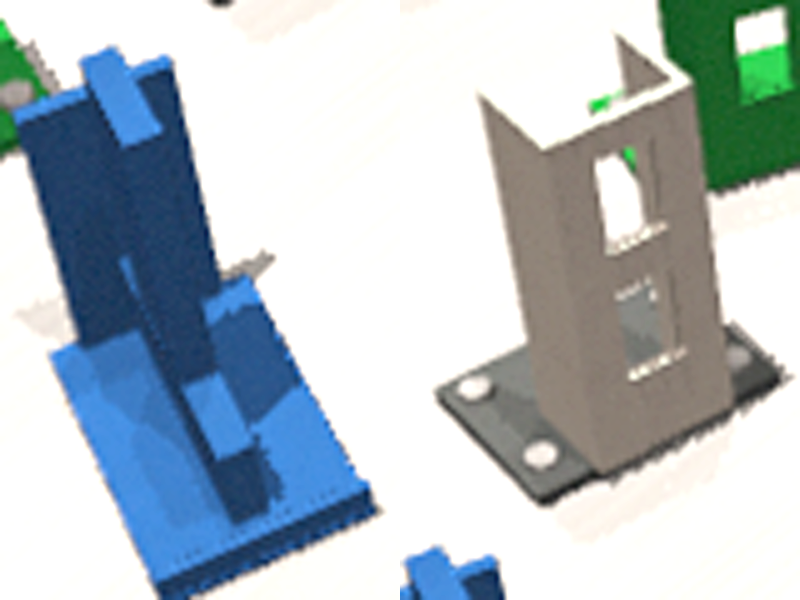

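The top crop shows the upright's face corners at z 160, about px (310.7,272.3) and (341,279.3). The ledge's front edge runs from (399,193) to (427.5,206). The scene crop shows the tab's top (z 150), with corners at about crop (80,62), (115,48), (160,128) and (125,145), and the upright's top face edge from (545,150) to (692,82).

```bash
cat > h.py <<'E'
import numpy as np
C={n:dict(np.load(f"{n}.npz")) for n in("top","scene")}
def cast(n,p,z):
    c=C[n];R=c["extrinsics"][:3,:3];t=c["extrinsics"][:3,3];o=-R.T@t
    d=R.T@np.linalg.inv(c["K"])@np.r_[p,1.0];return o+d*(z-o[2])/d[2]
def proj(n,X):
    c=C[n];p=c["K"]@(c["extrinsics"]@np.r_[X,1])[:3];return p[:2]/p[2]
E
python3 - <<'E'
from h import *
def cr(x,y,ox,oy,k): return np.array([(x+.5)/k-.5+ox,(y+.5)/k-.5+oy])
T=lambda x,y:cr(x,y,370,185,6); U=lambda x,y:cr(x-396,y,280,262,6)
S=lambda x,y:cr(x,y,130,235,5); V=lambda x,y:cr(x-400,y,145,135,5)
def show(name,n,ps,z):
    P=np.array([cast(n,p,z)[:2] for p in ps])*1000;d=np.diff(P,axis=0)
    print(name,P.round(1).tolist(),"len",np.linalg.norm(d,axis=1).round(1),"ang",np.degrees(np.arctan2(d[:,1],d[:,0])).round(1),"mean",P.mean(0).round(1))
show("up top face z160","top",[U(580,62),U(762,104)],.16)
show("up legs","top",[U(553,200),U(580,62)],.16);show("up legs","top",[U(727,240),U(762,104)],.16)
show("up scene face z160","scene",[V(545,150),V(692,82)],.16)
show("up scene bottom","scene",[V(605,475),V(733,408)],.0)
show("br ledge front z0","top",[T(170,52),T(343,130)],.005)
show("ledge left side","top",[T(62,320),T(160,60)],.005)
show("plate top z115","top",[T(150,292),T(290,350)],.115)
show("tab top scene","scene",[S(80,62),S(125,145),S(160,128),S(115,48)],.15)
show("plate top scene","scene",[S(17,118),S(172,62)],.115)
show("ledge front bottom scene","scene",[S(160,600),S(378,512)],.0)
for p in [S(80,62),S(125,145),S(160,128),S(115,48)]:
    q=proj("top",cast("scene",p,.15));print(((q-[370,185])*6).round(0))
E
```

```text
up top face z160 [[467.9, -47.6], [455.8, -106.3]] len [59.9] ang [-101.6] mean [461.9 -77. ]
up legs [[423.8, -39.7], [467.9, -47.6]] len [44.8] ang [-10.2] mean [445.9 -43.7]
up legs [[412.5, -95.5], [455.8, -106.3]] len [44.7] ang [-14.] mean [ 434.1 -100.9]
up scene face z160 [[455.7, -105.3], [467.1, -46.5]] len [59.9] ang [79.1] mean [461.4 -75.9]
up scene bottom [[449.2, -99.5], [461.2, -42.0]] len [58.8] ang [78.3] mean [455.2 -70.8]
br ledge front z0 [[653.1, -253.5], [624.8, -319.0]] len [71.3] ang [-113.5] mean [ 639.  -286.3]
ledge left side [[550.1, -212.3], [650.0, -249.7]] len [106.6] ang [-20.5] mean [ 600. -231.]
plate top z115 [[550.9, -221.0], [532.3, -268.4]] len [51.] ang [-111.4] mean [ 541.6 -244.7]
tab top scene [[559.8, -258.5], [594.8, -272.2], [597.7, -261.8], [563.4, -248.4]] len [37.6 10.8 36.7] ang [-21.4  74.8 158.7] mean [ 578.9 -260.2]
plate top scene [[531.5, -267.1], [550.6, -222.1]] len [48.9] ang [67.] mean [ 541.1 -244.6]
ledge front bottom scene [[620.7, -314.3], [650.3, -250.3]] len [70.5] ang [65.2] mean [ 635.5 -282.3]
[285. 256.]
[325. 151.]
[293. 142.]
[254. 244.]
```

The measurements agree:
- **Upright:** face centre (461.7, -76.5), yaw about -11.6°.
- **Bracket:** origin (536.5, -243), yaw about -22.3°, tab centre (578, -260).

I'll carry the tool across at a safe height.

```bash
python3 -m inch '[40,-80,5,-3,100,60,-120,10,-7,100,80,-160,15,-7,100,100,-200,15,-7,100,120,-240,15,-7,100,140,-280,15,-7,100,160,-320,15,-7,100,180,-360,15,-7,100,180,-360,15,-7,100,180,-360,15,-7,100]' 40; python3 -m inch '[20,-40,0,0,100,40,-80,0,0,100,60,-120,0,0,100,80,-160,0,0,100,100,-200,0,0,100,120,-240,0,0,100,140,-280,0,0,100,160,-320,0,0,100,180,-360,0,0,100,180,-360,0,0,100]'
```

```text
t: 0.93
tool_pos: [0.34, 0.2156, 0.2335]
orientation: [0.612, 3.081, -0.001]
force: [0.8, 0.3, 1.0]
opening: 0.0931
gripper_force: 0.0
t: 1.77
tool_pos: [0.5199, -0.145, 0.2329]
orientation: [-0.613, -3.081, 0.001]
force: [1.2, 0.5, -0.4]
opening: 0.0925
gripper_force: 0.0
```

```bash
python3 -m inch '[20,-38,0,0,100,38,-76,0,0,100,58,-115,0,0,100,58,-115,0,0,100,58,-115,0,0,100]'; python3 - <<'E'
from plant import robot, read_camera
import cv2,numpy as np
s=robot.read_state();c=read_camera("wrist");print(s['tool_pos'],s['orientation'])
cv2.imwrite("pics/w1.png",cv2.convertScaleAbs(c["image"],alpha=1.3));np.savez("w1.npz",pos=s['tool_pos'],rv=s['orientation'],**c);print([(k,np.round(v,3).tolist()) for k,v in c.items() if k!="image"])
E
```

```text
t: 2.18
tool_pos: [0.5769, -0.2585, 0.2312]
orientation: [-0.614, -3.077, -0.001]
force: [0.1, 0.0, -1.1]
opening: 0.0931
gripper_force: 0.0
[ 0.57690057 -0.25853062  0.23118165] [-6.14018016e-01 -3.07747670e+00 -1.42061716e-03]
[('K', [[325.192, 0.0, 278.452], [0.0, 325.192, 208.092], [0.0, 0.0, 1.0]]), ('mount', [[-0.0, -0.953, -0.302, 0.084], [1.0, -0.0, -0.0, -0.001], [0.0, -0.302, 0.953, -0.166], [0.0, 0.0, 0.0, 1.0]])]
```

View pics/w1.png

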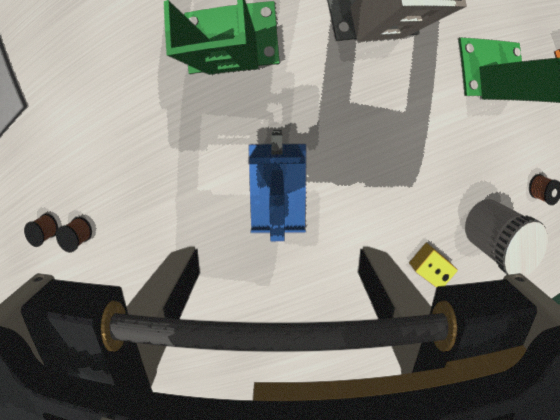

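The wrist view shows the bracket axis upright in the picture and centred between the fingers (tab at column ~277, finger middle ~279). The lowest blue pixel, the tab's front top, is at about (277,240). I'll check that against the prediction.

```bash
cat >> h.py <<'E'
from scipy.spatial.transform import Rotation as Ro
def wproj(w,X):
    p=Ro.from_rotvec(w["rv"]).inv().apply(np.array(X)-w["pos"]);M=w["mount"];p=M[:3,:3].T@(p-M[:3,3])
    th=np.arctan2(np.hypot(p[0],p[1]),p[2]);u=p[:2]/np.hypot(p[0],p[1])*th;return w["K"][:2,:2]@u+w["K"][:2,2]
E
python3 - <<'E'
from h import *
import cv2
w=dict(np.load("w1.npz"))
a=np.radians(-22.3);R=np.array([[np.cos(a),-np.sin(a)],[np.sin(a),np.cos(a)]])
for n,b in dict(tabfrontL=(65,6,150),tabfrontR=(65,-6,150),ledgeFL=(110,35,0),ledgeFR=(110,-35,0),plateRL=(0,25,115),plateRR=(0,-25,115)).items():
    b=np.array(b)/1000;print(n,wproj(w,np.r_[np.array([.5365,-.243])+R@b[:2],b[2]]).round(1))
m=cv2.inRange(cv2.cvtColor(w["image"],cv2.COLOR_BGR2HSV),(100,100,30),(125,255,255));m[:,:200]=0;m[:,340:]=0
ys,xs=np.nonzero(m[:260]);print(xs.min(),xs.max(),ys.min(),ys.max(),xs[ys>ys.max()-4].min(),xs[ys>ys.max()-4].max())
print([ (r,xs[ys==r].min(),xs[ys==r].max()) for r in (146,155,170,200,225,232)])
E
```

```text
tabfrontL [285.9 240.5]
tabfrontR [271.4 240.5]
ledgeFL [305.4 227. ]
ledgeFR [252.  227.3]
plateRL [306.8 155.8]
plateRR [249.7 156.1]
249 305 144 240 271 283
[(146, np.int64(249), np.int64(305)), (155, np.int64(250), np.int64(305)), (170, np.int64(250), np.int64(304)), (200, np.int64(251), np.int64(304)), (225, np.int64(252), np.int64(304)), (232, np.int64(270), np.int64(283))]
```

The prediction matches to about 1 mm, so I'll go down and grip.

```bash
python3 -m inch '[0,-1,-40,0,100,0,-1,-75,0,100,0,-1,-100,0,100,0,-1,-120,0,100,0,-1,-135,0,100,0,-1,-140,0,100,0,-1,-140,0,100,0,-1,-140,0,100]'; python3 -m inch '[0,0,0,0,0,0,0,0,0,0,0,0,0,0,0,0,0,0,0,0,0,0,0,0,0,0,0,0,0,0,0,0,0,0,0,0,0,0,0,0]' 50
```

```text
t: 2.9
tool_pos: [0.5777, -0.2568, 0.0949]
orientation: [0.608, 3.081, -0.0]
force: [-0.2, 0.1, -0.6]
opening: 0.0929
gripper_force: 0.0
t: 3.57
tool_pos: [0.5773, -0.2576, 0.0936]
orientation: [-0.61, -3.082, -0.0]
force: [0.8, -0.6, 0.4]
opening: 0.0446
gripper_force: 0.0
```

```bash
python3 -m inch '[0,0,0,0,0,0,0,0,0,0,0,0,0,0,0,0,0,0,0,0,0,0,0,0,0,0,0,0,0,0,0,0,0,0,0,0,0,0,0,0]' 50; python3 -m inch '[0,0,10,0,0,0,0,20,0,0,0,0,30,0,0,0,0,42,0,0,0,0,42,0,0,0,0,42,0,0,0,0,42,0,0]'
```

```text
t: 4.23
tool_pos: [0.577, -0.2574, 0.0932]
orientation: [-0.61, -3.081, -0.0]
force: [-0.1, -0.1, -2.9]
opening: 0.0116
gripper_force: 50.0
t: 4.82
tool_pos: [0.5774, -0.2576, 0.1358]
orientation: [0.61, 3.081, -0.0]
force: [-0.4, -0.2, -3.8]
opening: 0.0119
gripper_force: 50.0
```

```bash
python3 -m inch '[0,25,0,5,0,-5,55,0,11,0,-10,85,0,11,0,-14,115,0,11,0,-14,140,0,11,0,-14,155,0,11,0,-14,160,0,11,0,-14,160,0,11,0,-14,160,0,11,0,-14,160,0,11,0]'; python3 - <<'E'
from plant import robot, read_camera
import cv2,numpy as np
s=robot.read_state();print(s['tool_pos'],s['orientation'])
for n in("top","scene","wrist"):
    c=read_camera(n);np.savez(f"{n}_b.npz",**c)
    if n=="wrist":np.savez("w2.npz",pos=s['tool_pos'],rv=s['orientation'],**c)
w=cv2.convertScaleAbs(c["image"],alpha=1.3)
sc=np.load("scene_b.npz")["image"];k=cv2.resize(sc[120:300,130:330],None,fx=2,fy=2,interpolation=cv2.INTER_CUBIC)
o=np.zeros((420,800,3),np.uint8);o[:,:400]=w[:,80:480];o[:360,400:]=cv2.convertScaleAbs(k,alpha=1.3);cv2.imwrite("pics/b.png",o)
E
```

```text
t: 5.65
tool_pos: [0.5633, -0.0987, 0.1354]
orientation: [-0.313, -3.126, 0.001]
force: [0.1, -0.2, -2.9]
opening: 0.0119
gripper_force: 50.0
[ 0.56325992 -0.09866001  0.13539121] [-3.13343226e-01 -3.12565681e+00  7.04455023e-04]
```

View pics/b.png

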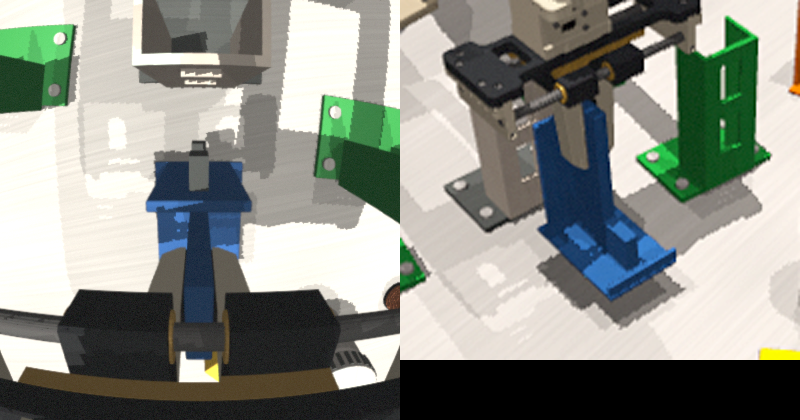

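The left half (wrist) shows the upper claw at about crop (198,165), facing the upright, whose face spans columns ~133–270 with slot lines at (202,75). The right half (scene) shows the bracket held upright, clear in front of the upright. I'll enlarge the wrist view with the predicted points overlaid.

```bash
python3 - <<'E'
from h import *
import cv2
w=dict(np.load("w2.npz"));k=4;ox,oy=190,10
im=cv2.convertScaleAbs(cv2.resize(w["image"][oy:oy+150,ox:ox+190],None,fx=k,fy=k,interpolation=cv2.INTER_CUBIC),alpha=1.4)
def mk(X,c,n):
    p=wproj(w,X);q=((p-[ox,oy]+.5)*k).astype(int);cv2.drawMarker(im,tuple(int(v) for v in q),c,cv2.MARKER_CROSS,14,1);print(n,q)
a=np.radians(-11.6);R=np.array([[np.cos(a),-np.sin(a)],[np.sin(a),np.cos(a)]]);U=np.array([.4617,-.0765])
for b in [(0,30,160),(0,-30,160),(0,30,5),(0,-30,5),(0,12,145),(0,-12,145),(0,12,105),(0,-12,105)]:
    b=np.array(b)/1e3;mk(np.r_[U+R@b[:2],b[2]],(0,0,255),("up",b))
tr=Ro.from_rotvec(w["rv"]).as_matrix();ya=np.arctan2(tr[1,1],tr[0,1])-np.pi/2;print("tool yaw",np.degrees(ya))
R=np.array([[np.cos(ya),-np.sin(ya)],[np.sin(ya),np.cos(ya)]]);B=w["pos"][:2]-R@[.0432,0]
print("origin in upright frame",(np.array([[np.cos(a),np.sin(a)],[-np.sin(a),np.cos(a)]])@(B-U)).round(4))
for b in [(-18,5,97),(-18,-5,97),(0,5,97),(0,-5,97),(0,25,115),(0,-25,115)]:
    b=np.array(b)/1e3;mk(np.r_[B+R@b[:2],b[2]+.042],(0,255,0),("br",b))
cv2.imwrite("pics/w2.png",im)
E
```

```text
('up', array([0.  , 0.03, 0.16])) [656 229]
('up', array([ 0.  , -0.03,  0.16])) [100 225]
('up', array([0.   , 0.03 , 0.005])) [501 313]
('up', array([ 0.   , -0.03 ,  0.005])) [233 312]
('up', array([0.   , 0.012, 0.145])) [478 237]
('up', array([ 0.   , -0.012,  0.145])) [275 236]
('up', array([0.   , 0.012, 0.105])) [454 269]
('up', array([ 0.   , -0.012,  0.105])) [291 268]
tool yaw -11.449406363694957
origin in upright frame [ 0.0607 -0.0014]
('br', array([-0.018,  0.005,  0.097])) [403 581]
('br', array([-0.018, -0.005,  0.097])) [323 581]
('br', array([0.   , 0.005, 0.097])) [402 719]
('br', array([ 0.   , -0.005,  0.097])) [324 719]
('br', array([0.   , 0.025, 0.115])) [578 758]
('br', array([ 0.   , -0.025,  0.115])) [149 758]
```

View pics/w2.png

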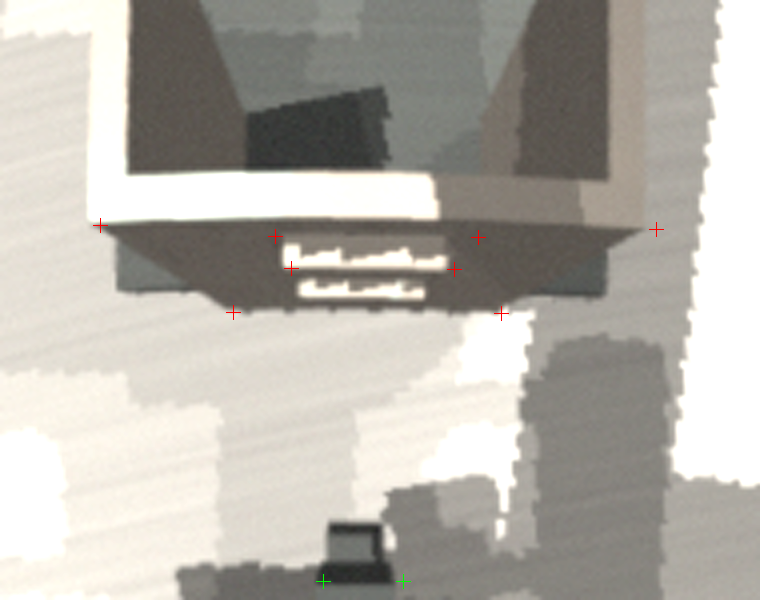

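Bracket and upright both appear about 1.1 mm left of the prediction, so their relative pose holds. The bracket is 60.7 mm out, 1.4 mm off sideways, needs about -0.5° of yaw, and sits at z 42. I'll insert it.

```bash
python3 -m inch '[0,1,-1,-0.5,0,-10,4,-1,-0.5,0,-20,6,-1,-0.5,0,-30,8,-1,-0.5,0,-38,10,-1,-0.5,0,-44,11,-1,-0.5,0,-48,12,-1,-0.5,0,-48,12,-1,-0.5,0,-48,12,-1,-0.5,0]'; python3 -m inch '[-3,0.6,0,0,0,-6,1.2,0,0,0,-8,1.6,0,0,0,-10,2,0,0,0,-10,2,0,0,0,-10,2,0,0,0]'
```

```text
t: 6.55
tool_pos: [0.5156, -0.0856, 0.1349]
orientation: [0.326, 3.124, -0.0]
force: [0.9, -0.4, -3.2]
opening: 0.0117
gripper_force: 50.0
t: 7.05
tool_pos: [0.5053, -0.0835, 0.1347]
orientation: [0.326, 3.125, -0.0]
force: [0.2, 0.2, -3.1]
opening: 0.0116
gripper_force: 50.0
```

```bash
python3 -m inch '[-0.5,-0.3,0,0,0,-1,-0.6,0,0,0,-1.5,-0.6,0,0,0,-1.5,-0.6,0,0,0]'; python3 - <<'E'
from plant import robot
s=robot.read_state();print(s['force'],s['tool_pos'])
E
python3 -m inch '[-0.5,0,0,0,0,-1,0,0,0,0,-1.5,0,0,0,0,-1.5,0,0,0,0]'; python3 - <<'E'
from plant import robot, read_camera
import cv2,numpy as np
s=robot.read_state();c=read_camera("wrist");d=read_camera("scene")["image"]
np.savez("w3.npz",pos=s['tool_pos'],rv=s['orientation'],**c)
o=np.hstack([cv2.resize(c["image"][60:200,210:345],(400,415)),cv2.resize(d[100:260,120:274],(400,415))]);cv2.imwrite("pics/w3.png",cv2.convertScaleAbs(o,alpha=1.5))
E
```

```text
t: 7.38
tool_pos: [0.5037, -0.0842, 0.1346]
orientation: [-0.326, -3.125, -0.0]
force: [-0.0, 0.3, -3.6]
opening: 0.0119
gripper_force: 50.0
[-0.04849904  0.29815068 -3.62054101] [ 0.50374777 -0.08415121  0.13458805]
t: 7.72
tool_pos: [0.5036, -0.0843, 0.1349]
orientation: [0.326, 3.122, -0.0]
force: [7.9, -0.3, -8.0]
opening: 0.0122
gripper_force: 50.0
```

View pics/w3.png

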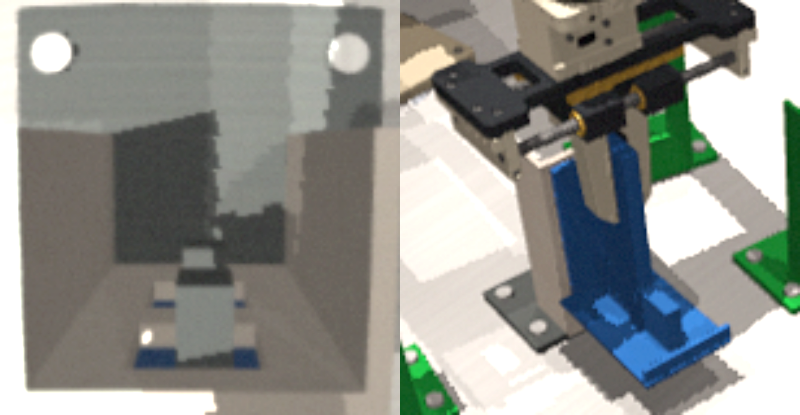

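The wrist view shows both claws through the slots and centred (claw ~205, slot ~197 of the crop). The scene view shows the plate flush with the face, and the 8 N contact confirms it. I'll back off 1 mm, then lower.

```bash
python3 -m inch '[1,0,0,0,0,1,0,-3,0,0,1,0,-6,0,0,1,0,-9,0,0,1,0,-12,0,0,1,0,-15,0,0,1,0,-17,0,0,1,0,-17,0,0,1,0,-17,0,0]' 60; python3 -m inch '[0,0,-1,0,0,0,0,-2,0,0,0,0,-3,0,0,0,0,-4,0,0,0,0,-4,0,0,0,0,-4,0,0]'
```

```text
t: 8.57
tool_pos: [0.5036, -0.0842, 0.1173]
orientation: [0.326, 3.124, -0.0]
force: [6.1, -0.7, -5.0]
opening: 0.0117
gripper_force: 60.0
t: 9.07
tool_pos: [0.5037, -0.0842, 0.1137]
orientation: [0.326, 3.124, -0.0]
force: [5.1, -1.0, -2.4]
opening: 0.0117
gripper_force: 60.0
```

```bash
python3 -m inch '[0,0,-0.5,0,0,0,0,-1,0,0,0,0,-1.5,0,0,0,0,-2,0,0,0,0,-2,0,0,0,0,-2,0,0]'; python3 -m inch '[0,0,-0.5,0,0,0,0,-1,0,0,0,0,-1.5,0,0,0,0,-1.5,0,0,0,0,-1.5,0,0]'
```

```text
t: 9.57
tool_pos: [0.5037, -0.0842, 0.113]
orientation: [0.325, 3.124, -0.0]
force: [1.1, 1.1, 9.7]
opening: 0.0116
gripper_force: 60.0
t: 9.98
tool_pos: [0.5039, -0.0842, 0.1129]
orientation: [0.325, 3.123, -0.0]
force: [-3.6, 1.5, 20.8]
opening: 0.0121
gripper_force: 60.0
```

It's home: motion stopped at z ≈ 20 and the force rose to 21 N. I'll ease off, release and withdraw straight up.

```bash
python3 -m inch '[0,0,0,0,0,0,0,1,0,0,0,0,2,0,0,0,0,2,0,0,0,0,2,0,20,0,0,2,0,40,0,0,2,0,50,0,0,2,0,50,0,0,2,0,50,0,0,2,0,50]'; python3 -m inch '[0,0,0,0,50,0,0,0,0,50,0,0,20,0,50,0,0,45,0,50,0,0,80,0,50,0,0,115,0,50,0,0,140,0,50,0,0,140,0,50,0,0,140,0,50]'; python3 - <<'E'
from plant import robot, read_camera
import cv2,numpy as np
s=robot.read_state();c=read_camera("wrist");d=read_camera("scene")["image"];t=read_camera("top")["image"]
np.savez("end.npz",d=d,t=t)
o=np.hstack([cv2.resize(c["image"],(400,300)),cv2.resize(d[120:270,120:320],(400,300))]);o=np.vstack([o,cv2.resize(t[100:340,130:450],(800,600))[:300]]);cv2.imwrite("pics/end.png",cv2.convertScaleAbs(o,alpha=1.4))
for n,k in(("top",t),("scene",d)):
    b=np.load(n+".npz")["image"];hs=lambda i:cv2.inRange(cv2.cvtColor(i,cv2.COLOR_BGR2HSV),(5,150,60),(18,255,255))
    for i in(b,k):
        m=cv2.moments(hs(i));print(n,m["m10"]/m["m00"],m["m01"]/m["m00"])
E
```

```text
t: 10.82
tool_pos: [0.503, -0.0841, 0.1118]
orientation: [-0.326, -3.124, -0.0]
force: [0.5, 0.7, -0.1]
opening: 0.0456
gripper_force: 0.0
t: 11.57
tool_pos: [0.5045, -0.0844, 0.2543]
orientation: [0.325, 3.12, -0.001]
force: [-1.0, 0.0, -1.0]
opening: 0.0465
gripper_force: 0.0
top 169.44015444015443 211.73616473616474
top 169.38491048593352 211.6240409207161
scene 348.75579322638146 138.50338680926916
scene 343.4906184850591 136.20187630298818
```

View pics/end.png

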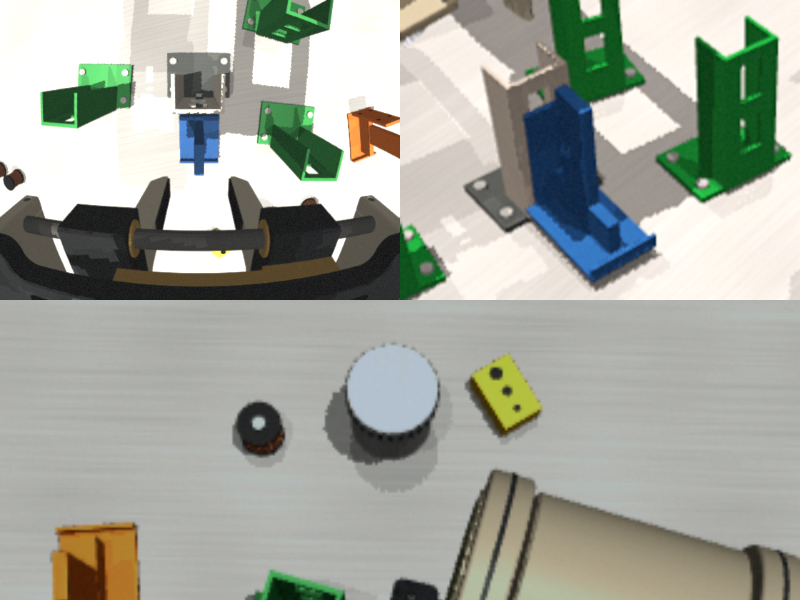

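The final picture shows the bracket hanging straight and flush on the white upright. The orange bracket and canister haven't moved, and the gripper is clear above. I'll hand it in.

```bash
python3 -c "
from plant import job
print(job.close_job())"
```

```text
the job is handed in; nothing more can be done
None
```

The blue claw bracket is hooked into the white upright, pressed fully home and released hanging straight; the orange bracket and canister were left where they stood, and the job was handed in at about 12 s of the 48 s limit.

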